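Open the gated parts tote and hold its gate wide

TASK

I need both hands inside the grey parts tote: lift its loose lid off by the knob and set it down gently, flat on the bench. Then squeeze the red catch's two jaws together as far as they go and, only after it, the yellow catch's, take the blue gate by its upright orange post, swing it towards you past its detent, and finish still holding the post with the gate wide open, about square to the tote's front, because it springs back when let go. Leave the tape, capacitor, battery and cutters round about where they are.

Things in the scene. Friction and masses are not known exactly. Their poses are not given: they have to be found in the camera images.
- tote: grey open-fronted parts tote, fixed to the bench, 174 mm deep (x), 190 wide (y), 100 high to its rim and to the top of the dark header bar across its front; its front, with the blue gate, faces its own -x, roughly towards the robot. Origin: on the bench under the tote's middle; y to its left, z up
- lid_knob (a point): grip point on the axis of the round black knob (29 mm across, 34 tall) of the loose grey lid: 21 mm above the lid's flat top, 58 mm above its lower edge (and above the bench when it stands there). The lid, 0.22 kg, is a hollow cap 176 (x) x 194 (y) x 37 mm centred on the knob; it stands loose on the rim and hides the catches: lift it straight up 40 mm or more
- catch_red (a point): centre of the red catch, hidden under the lid, on top of the header, left of the middle: midway between its two upright red jaws, 12 mm above the header's top. Axes as the tote; the jaws slide along y: 50 mm over their outer faces at rest, 26 mm fully squeezed. Each jaw is 9 mm thick, 20 wide (x), 24 tall
- catch_yellow (a point): centre of the yellow catch, hidden under the lid, on top of the header, right of the middle: midway between its two upright yellow jaws, 12 mm above the header's top. Axes as the tote; the jaws slide along y: 50 mm over their outer faces at rest, 26 mm fully squeezed. Each jaw is 9 mm thick, 20 wide (x), 24 tall
- red_left (a joint): slide of the left jaw (+y side) of the red catch, m: 0 = engaged (as at the start), 0.012 = fully squeezed in towards the catch's centre; it no longer locks the gate beyond 0.006. About 3 N of friction: it stays where it is left
- red_right (a joint): slide of the right jaw (-y side) of the red catch, m: 0 = engaged (as at the start), 0.012 = fully squeezed in towards the catch's centre; it no longer locks the gate beyond 0.006. About 3 N of friction: it stays where it is left
- yellow_left (a joint): slide of the left jaw (+y side) of the yellow catch, m: 0 = engaged (as at the start), 0.012 = fully squeezed in towards the catch's centre; it no longer locks the gate beyond 0.006. About 3 N of friction: it stays where it is left
- yellow_right (a joint): slide of the right jaw (-y side) of the yellow catch, m: 0 = engaged (as at the start), 0.012 = fully squeezed in towards the catch's centre; it no longer locks the gate beyond 0.006. About 3 N of friction: it stays where it is left
- gate_post (a point): point on the axis of the gate's handle, an upright round orange post 16 mm across, 20 mm below its top (126 mm above the bench). It stands 44 mm in front of the blue gate on a bracket whose top is 60 mm above the bench, free all round above that. It moves with the gate, 115 mm from the hinge line; being round it may turn between the fingers
- gate_hinge (a point): point on the gate's upright hinge line at the right front corner of the tote, at the height of point gate_post; fixed to the tote, axes as the tote
- gate (a joint): angle of the blue gate (178 mm wide, 80 high), rad: 0 = shut; grows counter-clockwise from above as the free edge swings out to the robot; stop at 1.65. Locked until both catches are squeezed. A roller detent resists from about 0.2 to 0.6 (about 4 N more at the post), then helps; a spring pulls it back throughout, about 2 N at the post when wide open, so it swings back if let go
- tape_red: roll of red insulating tape, 60 mm across and 19 high, lying flat; origin at the centre of its underside. Bystander, not to be disturbed
- capacitor: dark blue can capacitor standing upright, 33 mm across and 67 high; origin at the centre of its underside. Bystander, not to be disturbed
- block_battery: small yellow and black block battery lying flat, 26 x 52 x 17 mm; origin at the centre of its underside. Bystander, not to be disturbed
- side_cutters: red-handled side cutters lying flat, 47 x 142 x 14 mm; origin at the centre of the underside. Bystander, not to be disturbed

How it is judged:
On the way, in this order (a step that is already met when the one before it is completed fails the run):
1. the lid is lifted clear of the tote in the fingers (height (world z) of lid_knob above 0.19 m and contact force between the fingers and lid above 0.5 N), for 0.1 s.
2. the lid stands flat on the bench and is let go (height (world z) of lid_knob below 0.064 m and angle between lid_knob's own z axis and vertical below 0.06 rad and contact force between the fingers and lid below 0.1 N and linear speed of lid below 0.03 m/s), for 0.2 s.
3. both jaws of the red catch are squeezed in (value of joint each of red_left, red_right above 0.006 m), for 0.1 s.
4. both jaws of the yellow catch are squeezed in (all of step 3 and value of joint each of yellow_left, yellow_right above 0.006 m), for 0.1 s.
5. the gate is swung past its detent in the fingers (value of joint gate above 0.85 rad and contact force between the fingers and gate above 0.3 N), for 0.1 s.
At the end, for the whole second after the job is handed in: The fingers hold the gate still (at least 0.3 N on it) at more than 1.2 rad open, all four catch jaws are in by more than 6 mm, and the lid stands flat on the bench (knob point under 64 mm, tilt under 0.06 rad), untouched and at rest (all of step 4 and value of joint gate above 1.2 rad and velocity of joint gate between -0.1 and 0.1 rad/s and contact force between the fingers and gate above 0.3 N and height (world z) of lid_knob below 0.064 m and angle between lid_knob's own z axis and vertical below 0.06 rad and linear speed of lid below 0.03 m/s and contact force between the arm and lid below 0.1 N); the arm keeps its last pose, push and grip.
It fails at once if a jaw of the yellow catch is moved in before the red catch is squeezed (value of joint any of yellow_left, yellow_right above 0.004 m and value of joint any of red_left, red_right below 0.006 m).
It fails at once if the lid is dropped (out of the fingers between tote height and bench) (height (world z) of lid_knob between 0.075 and 0.148 m and contact force between the fingers and lid below 0.05 N).
It fails at once if a bystander is moved more than 20 mm (distance of any of tape_red, capacitor, block_battery, side_cutters from where it was at the start of the episode above 0.02 m).
It also fails if it takes over 72 s, if anything falls off the work surface, if the arm or the gripper's body presses on something with over 40 N, if the wrist force passes 120 N, or if a joint passes its speed limit or range.

ROBOT

A 6-joint arm with a two-finger parallel gripper is mounted at the origin on a cart in front of the work surface, level with it; the furniture and walls round the work are solid. World frame = base frame: x ahead of the robot, y to its left, z up, the work surface at z = 0. Lengths are in m, angles in rad, forces in N, time in s.
With the tool pointing down it reaches from about 0.375 to 0.9 m from the base axis. Payload 3.1 kg.
Tool frame: the origin (TCP) lies between the finger pads; the fingertips stand 8 mm ahead of it and the grasp point (between the pads) lies 11 mm behind it; z points along the fingers, y is the line along which they close (so a half turn about z gives the same grasp; the last joint's range is limited). The gripper opens to 85 mm and grips with 20 to 120 N. Pads are 22 mm wide; open, the fingers measure 114 mm over their backs; the gripper's body (76 mm by 85 mm) begins 54 mm behind the grasp point. The pads swing forward as they close: fully open they stand 13 mm farther back than shut.
Start: joints at [-1.319, 0.527, 1.433, -0, 1.181, -0.178], TCP at [0.261, -0.568, 0.239] pointing down, gripper open.
Joint ranges: [-3.08, 3.08], [-0.75, 2.2], [0.22, 2.44], [-1.43, 4.57], [0, 2.65], [-2.85, 2.85]. Speed limits (rad/s): [2.79, 2.79, 3.14, 3.14, 3.14, 3.14].

INTERFACE

Orientations are given as a unit quaternion [x, y, z, w].
In Python, from station import readout, cams, sign_off gives the robot as it stands.
- The arm moves only by the tool send_rows, never from a script. Its argument "commands" is text: rows parted by semicolons, each of 5 numbers parted by spaces: the finger opening in mm, from 0 to 85.4, then the shift along the tool's x, y, z each as a share of 0.02 m, from -1 to 1, then the turn about the tool's z as a share of 4 degrees, from -1 to 1. In form: grip dx dy dz spin; .... A call has 1 to 20 rows; each row shifts and turns the commanded pose from where the row before left it, along the tool's axes as they then stand; what a row does not reach is not made up. A row lasts 1/12 s, in which the tool goes at most 41.7 mm and 7.16 degrees, less where a joint would pass 70% of its speed; a pose out of reach is approached as far as the arm can. A call with a number of a shift or a turn outside -1 to 1 is refused whole. A call with a gripper value outside its range is refused whole. The fingers move at their own pace and stop on an object; "grip_force" is the grip in N (left out, the last holds). Time passes only in rows, so rows that do not move let the fingers close. It gives the time, the measured TCP pose, the force, the opening and the grip force at its end, in the units of the state.
- readout.sense(): the state, without advancing time (a new reading comes with each control period).
- cams.snapshot(name): name is "scene" or "side" or "wrist"; returns a dict with "pixels" (420x560x3 uint8, red, green, blue), "intrinsics" (3x3 intrinsics, pixels), "eye" and "rotation" of the camera in the world. Camera axes: x right, y down, z forward; pixel columns grow to the right and rows downward; lengths in m; the calibration is good to about 2 mm. A picture is of the moment at which its call begins. There is no depth.
- sign_off(): hands the job in; it is judged then, once.
The state is a dict: "t": time; "q": joint angles; "qd": joint speeds; "tau": joint torques, N m; "tcp_pos": TCP position; "tool_rot": TCP orientation; "force": force on the tool from outside, world axes, zero at the start; "ft_torque": the same for the moment, N m; "finger_gap": opening from 0.0 (shut) to 1.0 (fully open); "gripper_force": force on a finger pad.
Only numpy, scipy, OpenCV 4.12 (cv2) and the standard library are available. Lean on these libraries where they do the work, as an engineer would, in place of code of your own. Each camera call takes 0.05 s, during which the arm holds its last target. There are 200 camera calls.

## Working session

There is one attempt and no reset: what is moved stays moved. The work goes in short steps, Python scripts to look and compute and a tool call to move; the robot and the scene stay as the last step left them, time stands still between calls to the robot, and variables do not carry over. Pictures are saved under pics/ and viewed, at most 10 in all, crops included, and the job is handed in when it is done.

Besides the shell and the picture viewer there is one more tool, called as name(argument=value, ...), one argument or row to a line, values as JSON. send_rows: Moves the arm, as the interface text tells. Its arguments: {"type":"object","properties":{"commands":{"type":"string"},"grip_force":{"type":"number"}},"required":["commands"]}

```bash
mkdir -p pics
cat > h.py <<'E'
import numpy as np,cv2
from station import readout,cams,sign_off
def snap(n,f):
    s=cams.snapshot(n); cv2.imwrite('pics/'+f,cv2.cvtColor(s['pixels'],cv2.COLOR_RGB2BGR)); np.savez('pics/'+f+'.npz',**{k:np.array(s[k]) for k in s}); return s
def load(f): return dict(np.load('pics/'+f+'.npz'))
def ray(s,p,z):
    p=np.asarray(p,float).reshape(-1,2)
    d=np.c_[p,np.ones(len(p))]@np.linalg.inv(s['intrinsics']).T@np.array(s['rotation']).T
    e=np.array(s['eye']); return e+d*((z-e[2])/d[:,2])[:,None]
def proj(s,P):
    c=(np.asarray(P,float).reshape(-1,3)-s['eye'])@np.array(s['rotation']); u=c@np.array(s['intrinsics']).T
    return u[:,:2]/u[:,2:]
E
python3 - <<'E'
from h import *
for n in('scene','side'):
    s=snap(n,n+'0.png'); print(n,s['eye'],np.round(s['rotation'],2).tolist())
print(readout.sense())
a=cv2.imread('pics/scene0.png');b=cv2.imread('pics/side0.png')
E
```

```text
scene [-0.45639356 -0.62556198  0.96044007] [0.79, -0.42, 0.21, -0.39]
side [-0.26543995  1.05801283  0.66268481] [-0.25, 0.79, -0.53, 0.16]
{'t': 0.1, 'q': array([-1.31850747e+00,  5.28410944e-01,  1.43378707e+00,  2.77476082e-05,
        1.18140199e+00, -1.78476098e-01]), 'qd': array([-0.00037086,  0.00112694, -0.00352446, -0.00085289, -0.00030727,
       -0.00213304]), 'tau': array([ 4.29505690e-06, -4.43304741e+01, -1.78586411e+01, -1.71672809e-04,
        3.86824177e-03,  1.24273370e-05]), 'tcp_pos': array([ 0.26086494, -0.5672579 ,  0.23840417]), 'tool_rot': array([ 9.76895359e-01,  2.13715818e-01, -2.42123430e-05, -1.00346257e-03]), 'force': array([ 1.01003571, -0.3673713 ,  0.97739688]), 'ft_torque': array([-0.0249478 ,  0.00907198, -0.01176405]), 'gripper_force': 0.0, 'finger_gap': 1.0019378018043783}
```

View pics/scene0.png

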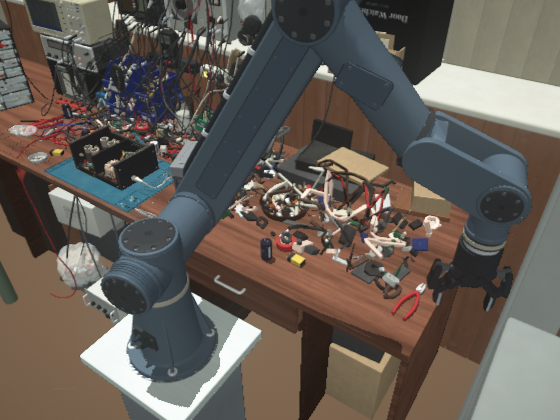

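View pics/side0.png

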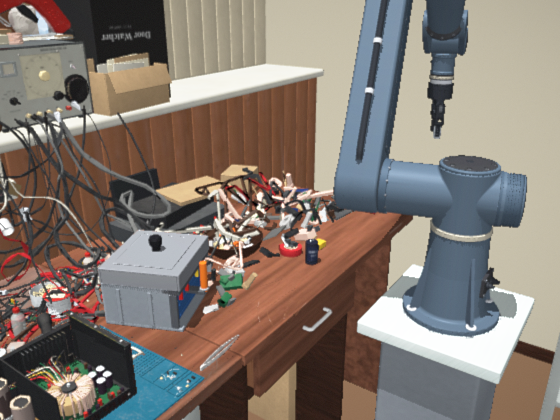

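The scene view is blocked by the arm: only a tote corner shows, at about (185,160). It also shows the capacitor (266,250), tape (284,243), battery (297,260) and cutters (408,300). The side view shows the tote around (150,290), the knob at (155,242) and the orange post at (204,275).

Run:
```python
from h import *
s=load('side0.png'); c=load('scene0.png')
px=s['pixels'].astype(int)
print('knob',ray(s,[155,243],.158)); print('post top',ray(s,[203,262],.146))
print('lid top corners z.137',np.round(ray(s,[[102,266],[131,232],[208,234],[187,271]],.137),3).tolist())
print('tote bottom',np.round(ray(s,[[107,318],[181,326]],0.0),3).tolist())
print('side: cap',ray(s,[313,262],0),'tape',ray(s,[291,250],.01))
print('scene: cap',ray(c,[266,259],0),'tape',ray(c,[284,243],.01),'bat',ray(c,[297,260],.01),'cut',ray(c,[[394,305],[424,285]],.01))
print('bench edge',np.round(ray(s,[[196,400],[300,320],[400,238]],0),3).tolist(),np.round(ray(c,[[170,245],[300,305],[400,350],[440,360],[20,160]],0),3).tolist())
print('grid');
for x in(.35,.45,.55,.65,.75):
  for y in(-.3,-.1,.1,.3): print(x,y,np.round(proj(c,[x,y,0])[0]),np.round(proj(s,[x,y,0])[0]))
b=cv2.imread('pics/side0.png')[180:400,60:460];cv2.imwrite('pics/sc.png',cv2.resize(b,(800,440),interpolation=cv2.INTER_CUBIC))
```

```text
Traceback (most recent call last):
  File "h.py", line 8, in ray
    d=np.c_[p,np.ones(len(p))]@np.linalg.inv(s['intrinsics']).T@np.array(s['rotation']).T
      ~~~~~~~~~~~~~~~~~~~~~~~~~~~~~~~~~~~~~~~~~~~~~~~~~~~~~~~~~^~~~~~~~~~~~~~~~~~~~~~~~~~
ValueError: matmul: Input operand 1 has a mismatch in its core dimension 0, with gufunc signature (n?,k),(k,m?)->(n?,m?) (size 4 is different from 3)
```

```bash
sed -i "s/np.array(s\['rotation'\])/R.from_quat(s['rotation']).as_matrix()/; 1a from scipy.spatial.transform import Rotation as R" h.py
python3 - <<'E'
from h import *
s=load('side0.png'); c=load('scene0.png')
print('knob',ray(s,[155,243],.158)); print('post top',ray(s,[203,262],.146))
print('lid top corners z.137',np.round(ray(s,[[102,266],[131,232],[208,234],[187,271]],.137),3).tolist())
print('tote bottom',np.round(ray(s,[[107,318],[181,326]],0.0),3).tolist())
print('side: cap',ray(s,[313,262],0),'tape',ray(s,[291,250],.01))
print('scene: cap',ray(c,[266,259],0),'tape',ray(c,[284,243],.01),'bat',ray(c,[297,260],.01),'cut',ray(c,[[394,305],[424,285]],.01))
print('bench edge',np.round(ray(s,[[196,400],[300,320],[400,238]],0),3).tolist(),np.round(ray(c,[[170,245],[300,305],[400,350],[440,360],[20,160]],0),3).tolist())
print('grid');
for x in(.35,.45,.55,.65,.75):
  for y in(-.3,-.1,.1,.3): print(x,y,np.round(proj(c,[x,y,0])[0]),np.round(proj(s,[x,y,0])[0]))
b=cv2.imread('pics/side0.png')[180:400,60:460];cv2.imwrite('pics/sc.png',cv2.resize(b,(800,440),interpolation=cv2.INTER_CUBIC))
E
```

```text
knob [[0.54516726 0.35499086 0.158     ]]
post top [[0.41616196 0.34536397 0.146     ]]
lid top corners z.137 [[0.589, 0.464, 0.137], [0.67, 0.316, 0.137], [0.512, 0.222, 0.137], [0.429, 0.38, 0.137]]
tote bottom [[0.607, 0.458, 0.0], [0.451, 0.388, 0.0]]
side: cap [[ 0.36866505 -0.01953934  0.        ]] tape [[ 0.44443173 -0.0289768   0.01      ]]
scene: cap [[ 3.67231796e-01 -2.10415497e-02  1.11022302e-16]] tape [[ 0.44564692 -0.03224526  0.01      ]] bat [[ 0.404597   -0.10425793  0.01      ]] cut [[ 0.40051338 -0.40510423  0.01      ]
 [ 0.51215351 -0.44499405  0.01      ]]
bench edge [[0.272, 0.536, 0.0], [0.253, 0.226, 0.0], [0.237, -0.287, 0.0]] [[0.257, 0.256, 0.0], [0.273, -0.197, 0.0], [0.286, -0.471, -0.0], [0.311, -0.56, 0.0], [0.297, 1.081, 0.0]]
grid
0.35 -0.3 [349. 303.] [366. 227.]
0.35 -0.1 [285. 273.] [334. 252.]
0.35 0.1 [230. 247.] [294. 283.]
0.35 0.3 [181. 224.] [244. 322.]
0.45 -0.3 [365. 280.] [337. 220.]
0.45 -0.1 [304. 253.] [303. 243.]
0.45 0.1 [250. 229.] [261. 272.]
0.45 0.3 [201. 208.] [209. 307.]
0.55 -0.3 [380. 259.] [310. 213.]
0.55 -0.1 [321. 235.] [274. 235.]
0.55 0.1 [268. 213.] [231. 261.]
0.55 0.3 [221. 194.] [177. 294.]
0.65 -0.3 [394. 241.] [284. 207.]
0.65 -0.1 [336. 218.] [247. 227.]
0.65 0.1 [285. 198.] [203. 252.]
0.65 0.3 [238. 180.] [148. 282.]
0.75 -0.3 [406. 223.] [260. 200.]
0.75 -0.1 [350. 203.] [222. 220.]
0.75 0.1 [300. 184.] [176. 243.]
0.75 0.3 [255. 168.] [120. 271.]
```

View pics/sc.png

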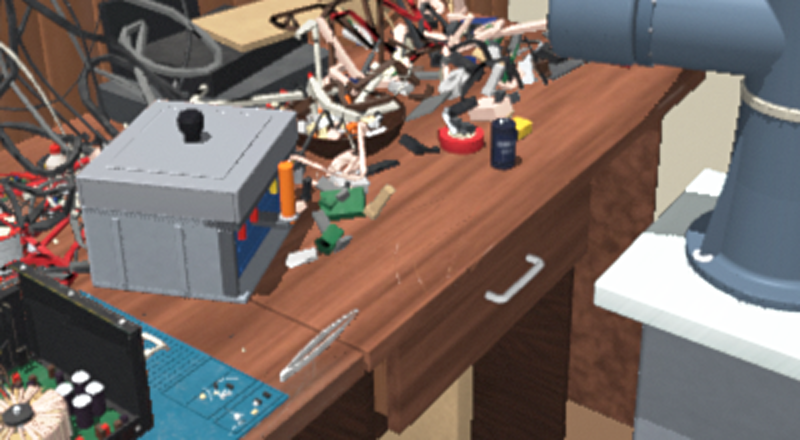

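The crop shows the knob top at crop (190,115), the post from (287,163) to (289,217), and the front-left lower lid corner near (237,190). The lid is turned about 28° and its knob is near (0.545, 0.355). There's bare bench for the lid just right of the tote's front. I'll move the arm closer and look with the wrist camera.

send_rows(
  commands="85 0.8 -0.9 -0.5 0;85 0.8 -0.9 -0.5 0;85 0.8 -0.9 -0.5 0;85 0.8 -0.9 -0.5 0;85 0.8 -0.9 -0.5 0;85 0.8 -0.9 -0.5 0;85 0.8 -0.9 -0.5 0;85 0.8 -0.9 -0.5 0;85 0.8 -0.9 -0.5 0;85 0.8 -0.9 -0.5 0;85 0.8 -0.9 0 0;85 0.8 -0.9 0 0;85 0.8 -0.9 0 0;85 0.8 -0.9 0 0;85 0.8 -0.9 0 0;85 0.8 -0.9 0 0;85 0.8 -0.9 0 0;85 0.8 -0.9 0 0;85 0.8 -0.9 0 0;85 0.8 -0.9 0 0",
  grip_force=40,
)

```text
t: 1.77
tcp_pos: [0.4013, -0.1058, 0.3391]
tool_rot: [0.977, 0.214, -0.0, -0.0]
force: [1.1, -0.6, 0.7]
finger_gap: 0.998
gripper_force: 0.0
```

send_rows(
  commands="85 0.8 -0.9 0 0;85 0.8 -0.9 0 0;85 0.8 -0.9 0 0;85 0.8 -0.9 0 0;85 0.8 -0.9 0 0;85 0.8 -0.9 0 0;85 0.8 -0.9 0 0;85 0.8 -0.9 0 0;85 0.8 -0.9 0 0;85 0.8 -0.9 0 0;85 0.8 -0.9 0 0;85 0.8 -0.9 0 0;85 0.8 -0.9 0 0;85 0 0 0 0;85 0 0 0 0",
)

```text
t: 3.02
tcp_pos: [0.4924, 0.1932, 0.3387]
tool_rot: [0.977, 0.215, -0.001, 0.0]
force: [-0.4, 0.0, 0.6]
finger_gap: 0.995
gripper_force: 0.0
```

Run:
```python
from h import *
w=snap('wrist','w1.png'); c=snap('scene','c1.png'); st=readout.sense(); print(st['tcp_pos'],st['tool_rot'],w['eye'],w['rotation'],st['q'])
a=np.hstack([cv2.imread('pics/w1.png'),cv2.imread('pics/c1.png')[100:330,0:0+560]]) if 0 else cv2.imread('pics/w1.png')
```

```text
[0.49213942 0.19187632 0.33883269] [ 9.76880505e-01  2.13784524e-01 -7.80701364e-04  2.14215278e-04] [0.56743965 0.22623649 0.47273461] [ 0.8315453  -0.53142842 -0.08692206  0.13623802] [ 1.60323563e-01  2.88568501e-01  1.54048663e+00 -5.31216186e-04
  1.31407298e+00  1.30036019e+00]
```

View pics/w1.png

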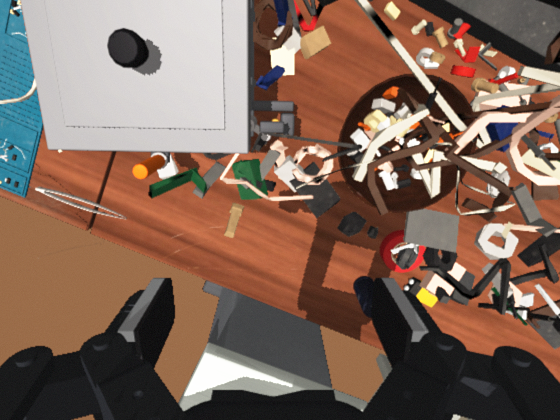

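The wrist view shows the knob top at about (126,47), the orange post top at (140,171), and the lid's front corners at (48,151) and (253,152). The tape is at (402,252) and the capacitor at (367,295). Next I'll measure these.

Run:
```python
from h import *
w=load('w1.png'); im=w['pixels']; hsv=cv2.cvtColor(im,cv2.COLOR_RGB2HSV)
m=((hsv[:,:,0]>7)&(hsv[:,:,0]<20)&(hsv[:,:,1]>200)&(hsv[:,:,2]>150)).astype('u1')
n,l,s,c=cv2.connectedComponentsWithStats(m); 
for i in range(1,n):
  if s[i,4]>60: print('orange',s[i],c[i])
k=(im.max(2)<70).astype('u1'); k[:,200:]=0;k[100:]=0
n,l,s,c=cv2.connectedComponentsWithStats(k)
for i in range(1,n):
  if s[i,4]>60: print('knob',s[i],c[i])
print('knobtop',ray(w,[126,47],.171),'post',ray(w,[140,171],.146))
fl,fr=ray(w,[[48,151],[253,152]],.137); bl,_=ray(w,[[24,0],[0,0]],.137)
print(fl,fr,np.linalg.norm(fl-fr)); d=fr-fl; print('yaw',np.degrees(np.arctan2(d[1],d[0]))+90)
sd=load('side0.png'); K=ray(w,[126,47],.171)[0]; print('side proj',proj(sd,K),proj(sd,K-[0,0,.034]),'post',proj(sd,ray(w,[140,171],.146)[0]))
g=cv2.cvtColor(im,cv2.COLOR_RGB2GRAY)
for u in(80,120,160,200,240): print(u,g[140:160,u].tolist())
for v in(40,90,130): print(v,g[v,240:262].tolist())
print('right y coords of green/free places',np.round(ray(w,[[250,175],[300,170],[320,200],[180,230],[230,220],[360,225],[300,270],[345,150]],0),3).tolist())
```

```text
orange [383  86  15  11  95] [391.04210526  91.2       ]
orange [132 156  26  23 209] [141.10047847 169.53110048]
knob [ 108   29   41   39 1202] [127.63727121  48.40432612]
knobtop [[0.55086368 0.34622899 0.171     ]] post [[0.45123587 0.31195061 0.146     ]]
[0.42958409 0.400734   0.137     ] [0.51159619 0.22124876 0.137     ] 0.1973345762631023
yaw 24.557058618963225
side proj [[155.60819816 235.50223683]] [[157.02392206 249.52533895]] post [[201.26230771 251.58104328]]
80 [203, 202, 200, 202, 201, 203, 203, 201, 196, 172, 122, 104, 102, 102, 104, 106, 110, 113, 114, 113]
120 [204, 203, 203, 203, 203, 203, 205, 204, 204, 198, 157, 103, 92, 93, 94, 97, 101, 103, 103, 100]
160 [208, 207, 209, 207, 208, 208, 205, 205, 208, 207, 194, 140, 153, 233, 230, 127, 77, 75, 71, 70]
200 [210, 211, 209, 210, 208, 209, 209, 207, 209, 208, 209, 194, 143, 99, 107, 112, 123, 131, 133, 131]
240 [212, 210, 212, 213, 210, 210, 208, 210, 212, 211, 211, 208, 189, 142, 130, 129, 125, 121, 115, 105]
40 [220, 218, 218, 219, 221, 221, 199, 153, 83, 59, 57, 58, 65, 72, 77, 77, 79, 73, 78, 73, 76, 78]
90 [215, 215, 214, 213, 214, 218, 203, 156, 91, 58, 53, 57, 58, 59, 52, 51, 52, 52, 50, 51, 49, 52]
130 [212, 214, 210, 212, 213, 214, 205, 162, 92, 58, 77, 108, 108, 109, 119, 121, 125, 124, 120, 94, 93, 111]
right y coords of green/free places [[0.458, 0.21, 0.0], [0.493, 0.15, 0.0], [0.467, 0.105, 0.0], [0.34, 0.27, -0.0], [0.385, 0.21, 0.0], [0.457, 0.035, 0.0], [0.355, 0.082, 0.0], [0.544, 0.107, 0.0]]
```

Run:
```python
from h import *
w=load('w1.png'); sd=load('side0.png'); 
im=sd['pixels'];hsv=cv2.cvtColor(im,cv2.COLOR_RGB2HSV)
m=((hsv[:,:,0]>7)&(hsv[:,:,0]<20)&(hsv[:,:,1]>190)&(hsv[:,:,2]>130)).astype('u1')
n,l,s,c=cv2.connectedComponentsWithStats(m)
for i in range(1,n):
  if s[i,4]>40: print(s[i],c[i])
for z in(.11,.115,.12,.126,.13,.14): 
  P=ray(w,[139.5,171],z)[0]; print(z,P,proj(sd,P),proj(sd,P-[0,0,z-.06]))
cv2.imwrite('pics/wc.png',cv2.resize(cv2.imread('pics/w1.png')[130:250,80:330],(750,360),interpolation=cv2.INTER_CUBIC))
```

```text
[199 261   8  27 165] [202.94545455 273.74545455]
0.11 [0.43820991 0.32187544 0.11      ] [[203.653208   269.91176858]] [[204.956841   290.15326954]]
0.115 [0.43999124 0.32055713 0.115     ] [[203.31180473 267.3795534 ]] [[204.74963756 289.65430136]]
0.12 [0.44177257 0.31923883 0.12      ] [[202.9704066  264.84737642]] [[204.54312282 289.15699163]]
0.126 [0.44391016 0.31765686 0.126     ] [[202.56073564 261.80881447]] [[204.29620938 288.56239747]]
0.13 [0.44533522 0.31660222 0.13      ] [[202.28762579 259.78313706]] [[204.13214572 288.16731452]]
0.14 [0.44889787 0.31396561 0.14      ] [[201.60486559 254.7190505 ]] [[203.72388254 287.18417284]]
```

View pics/wc.png

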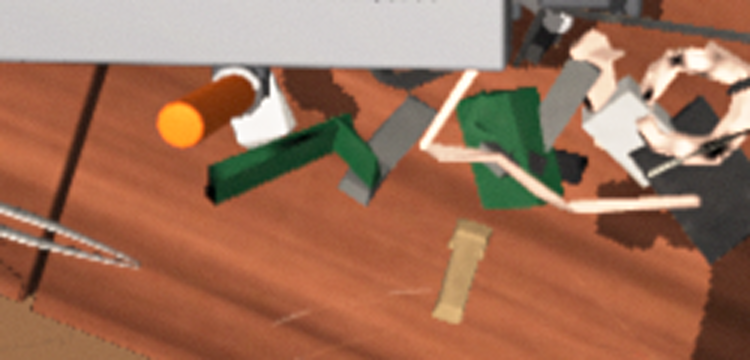

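The post top triangulates to z = 0.126 at (0.444, 0.318), and the knob axis is at (0.551, 0.346) with the lid yawed about 24.6°. The lid measures 0.197 m wide against 0.194 given, so the measurements hold. I'll put the lid down on the bare bench near (0.40, -0.25), clear of the gate's sweep and the bystanders. First I'll grasp the knob.

send_rows(
  commands="85 0.74 -0.72 0 0;85 0.74 -0.72 0 0;85 0.74 -0.72 0 0;85 0.74 -0.72 0 0;85 0.74 -0.72 0.5 0;85 0.74 -0.72 0.5 0;85 0.74 -0.72 0.5 0;85 0.74 -0.72 0.5 0;85 0 0 1 0;85 0 0 1 0;85 0 0 1 0;85 0 0 1 0;85 0 0 1 0;85 0 0 0.5 0;85 0 0 0 0",
  grip_force=60,
)

```text
t: 4.37
tcp_pos: [0.5507, 0.3446, 0.1865]
tool_rot: [0.977, 0.213, -0.003, 0.001]
force: [0.0, -0.6, -0.2]
finger_gap: 0.994
gripper_force: 0.0
```

Run:
```python
from h import *
w=snap('wrist','w2.png'); snap('side','s2.png'); print(readout.sense()['tcp_pos'])
im=w['pixels']; k=((im.max(2)<60)).astype('u1')
st=readout.sense(); print(proj(w,[[.551,.346,.171],st['tcp_pos']]))
a=cv2.imread('pics/w2.png'); b=cv2.imread('pics/s2.png')[180:380,60:340]
b=cv2.resize(b,(588,420)); cv2.imwrite('pics/v2.png',cv2.resize(np.hstack([a,b]),(800,293)))
```

```text
[0.55264978 0.34586538 0.18969801]
[[267.16036784 271.52581049]
 [268.37752279 289.74645628]]
```

View pics/v2.png

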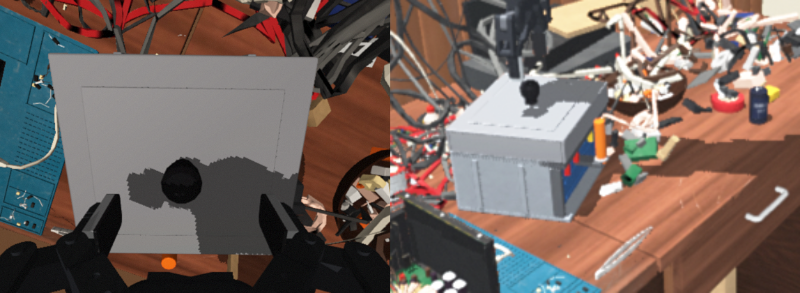

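The picture shows the knob between the open fingers at about (260,262) in the wrist image, a few mm up and left of the prediction.

Run:
```python
from h import *
w=load('w2.png'); im=w['pixels']; k=(im.max(2)<45).astype('u1'); k[:215]=0;k[310:]=0;k[:,:225]=0;k[:,310:]=0
k=cv2.morphologyEx(k,cv2.MORPH_OPEN,np.ones((9,9)))
n,l,s,c=cv2.connectedComponentsWithStats(k); print(s,c)
for i in range(1,n): 
  (x,y),r=cv2.minEnclosingCircle(np.argwhere(l==i)[:,::-1].astype('f4').copy()); P=ray(w,[x,y],.171)[0]
  d=P-readout.sense()['tcp_pos']; Rm=R.from_quat(readout.sense()['tool_rot']).as_matrix(); print(x,y,r,P,Rm.T@d, ray(w,[x+r,y],.171)-P)
```

```text
[[     0      0    560    420 232339]
 [   232    228     58     64   2861]] [[279.73385011 208.86864883]
 [260.5092625  260.7714086 ]]
260.21319580078125 259.64715576171875 32.1719970703125 [0.55541439 0.35162686 0.171     ] [ 0.00491142 -0.00408693  0.01869835] [[ 0.00638284 -0.01393168  0.        ]]
```

send_rows(
  commands="85 0.15 -0.17 0.5 0;85 0 0 0.5 0;85 0 0 0.5 0;85 0 0 0.4 0;60 0 0 0 0;45 0 0 0 0;35 0 0 0 0;20 0 0 0 0;20 0 0 0 0;20 0 0 0 0;20 0 0 0 0;20 0 0 0 0;20 0 0 0 0",
  grip_force=60,
)

```text
t: 5.55
tcp_pos: [0.554, 0.3512, 0.1522]
tool_rot: [0.977, 0.214, 0.001, -0.0]
force: [-0.8, 0.6, 4.3]
finger_gap: 0.323
gripper_force: 59.4
```

send_rows(
  commands="20 0 0 -0.2 0;20 0 0 -0.5 0;20 0 0 -0.6 0;20 0 0 -0.6 0;20 0 0 -0.6 0;20 0 0 -0.6 0;20 0 0 -0.6 0;20 0 0 -0.5 0;20 0 0 -0.3 0;20 0 0 0 0;20 0 0 0 0",
)

```text
t: 6.47
tcp_pos: [0.5535, 0.3508, 0.2417]
tool_rot: [0.977, 0.214, 0.0, -0.0]
force: [-0.5, -0.4, -2.2]
finger_gap: 0.316
gripper_force: 59.3
```

Run:
```python
from h import *
w=snap('side','s3.png'); snap('scene','c3.png');print(readout.sense()['tcp_pos'],readout.sense()['force'])
a=cv2.imread('pics/s3.png')[180:380,60:340]; b=cv2.imread('pics/c3.png')[200:360,240:464]
cv2.imwrite('pics/v3.png',np.hstack([cv2.resize(a,(400,286)),cv2.resize(b,(400,286))]))
```

```text
[0.55294043 0.35054598 0.24046622] [ 0.20748751 -0.24962259 -1.97929539]
```

View pics/v3.png

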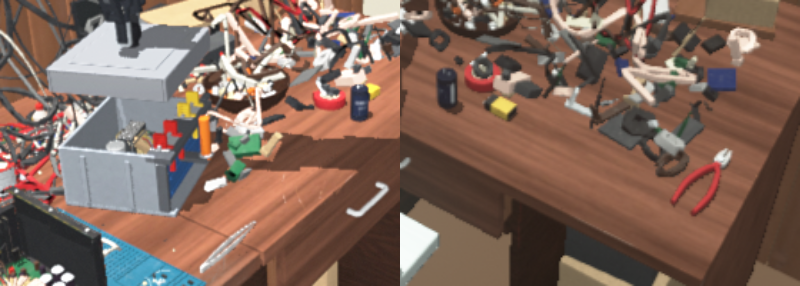

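The lid hangs level in the grip and the red and yellow catches are exposed. The landing strip at x 0.28–0.46, y -0.35 to -0.15 is bare wood. I'll square the lid to the world axes and carry it over.

send_rows(
  commands="20 0 0 0 0.5;20 0 0 0 1;20 0 0 0 1;20 0 0 0 1;20 0 0 0 1;20 0 0 0 1;20 0 0 0 0.66;20 0 0 0 0;20 -0.1 0.3 0 0;20 -0.2 0.6 0 0;20 -0.28 0.9 0 0;20 -0.28 0.9 0 0;20 -0.28 0.9 0 0;20 -0.28 0.9 0 0;20 -0.28 0.9 0 0;20 -0.28 0.9 0 0;20 -0.28 0.9 0 0;20 -0.28 0.9 0 0;20 -0.28 0.9 0 0;20 -0.28 0.9 0 0",
)

```text
t: 8.23
tcp_pos: [0.4909, 0.1516, 0.2412]
tool_rot: [1.0, 0.001, -0.0, 0.0]
force: [-0.1, -0.1, -2.0]
finger_gap: 0.317
gripper_force: 59.3
```

send_rows(
  commands="20 -0.28 0.9 0 0;20 -0.28 0.9 0 0;20 -0.28 0.9 0 0;20 -0.28 0.9 0 0;20 -0.28 0.9 0 0;20 -0.28 0.9 0 0;20 -0.28 0.9 0 0;20 -0.28 0.9 0 0;20 -0.28 0.9 0 0;20 -0.28 0.9 0 0;20 -0.28 0.9 0 0;20 -0.28 0.9 0 0;20 -0.28 0.9 0 0;20 -0.28 0.9 0 0;20 -0.28 0.9 0 0;20 -0.28 0.9 0 0;20 -0.28 0.9 0 0;20 -0.28 0.9 0 0;20 -0.28 0.9 0 0;20 -0.2 0.6 0 0",
)

```text
t: 9.9
tcp_pos: [0.3808, -0.203, 0.2414]
tool_rot: [1.0, 0.001, 0.0, 0.0]
force: [-0.4, -0.7, -2.3]
finger_gap: 0.32
gripper_force: 59.3
```

send_rows(
  commands="20 -0.2 0.8 0 0;20 -0.2 0.8 0 0;20 -0.2 0.8 0.5 0;20 0 0 1 0;20 0 0 1 0;20 0 0 1 0;20 0 0 1 0;20 0 0 1 0;20 0 0 1 0;20 0 0 1 0;20 0 0 0.6 0;20 0 0 0.4 0;20 0 0 0.3 0;20 0 0 0 0;20 0 0 0 0",
)

```text
t: 11.15
tcp_pos: [0.3697, -0.2496, 0.0655]
tool_rot: [1.0, 0.001, 0.0, 0.0]
force: [-0.0, -0.2, -2.1]
finger_gap: 0.318
gripper_force: 59.4
```

send_rows(
  commands="20 0 0 0.2 0;20 0 0 0.15 0;20 0 0 0.1 0;20 0 0 0.1 0;20 0 0 0.05 0;20 0 0 0.05 0;20 0 0 0 0;20 0 0 0 0",
)

```text
t: 11.82
tcp_pos: [0.3696, -0.2494, 0.0523]
tool_rot: [1.0, 0.0, 0.0, 0.0]
force: [0.1, -0.8, -2.4]
finger_gap: 0.319
gripper_force: 59.4
```

Not yet touching; I'll lower in finer steps.

send_rows(
  commands="20 0 0 0.05 0;20 0 0 0.05 0;20 0 0 0 0;20 0 0 0 0",
)

```text
t: 12.15
tcp_pos: [0.3696, -0.2494, 0.0522]
tool_rot: [1.0, 0.0, 0.001, 0.001]
force: [-2.5, 1.1, 19.4]
finger_gap: 0.325
gripper_force: 61.7
```

send_rows(
  commands="20 0 0 -0.05 0;20 0 0 0 0;32 0 0 0 0;40 0 0 0 0;60 0 0 0 0;85 0 0 0 0;85 0 0 0 0;85 0 0 0 0;85 0 0 0 0",
)

```text
t: 12.9
tcp_pos: [0.3695, -0.2493, 0.0512]
tool_rot: [1.0, 0.0, -0.0, -0.0]
force: [0.1, 0.5, -0.1]
finger_gap: 0.997
gripper_force: 0.0
```

send_rows(
  commands="85 0 0 -0.3 0;85 0 0 -0.8 0;85 0 0 -1 0;85 0 0 -1 0;85 0 0 -1 0;85 0 0 -1 0;85 0 0 -1 0;85 0 0 -1 0;85 0 0 -1 0;85 0 0 -1 0;85 0 0 -1 0;85 0 0 -1 0;85 0 0 -1 0;85 0 0 -1 0",
)

```text
t: 14.07
tcp_pos: [0.369, -0.2487, 0.3147]
tool_rot: [1.0, 0.0, -0.0, -0.0]
force: [-0.7, -0.5, -0.5]
finger_gap: 0.995
gripper_force: 0.0
```

Run:
```python
from h import *
w=snap('scene','c4.png'); print(readout.sense()['tcp_pos'])
```

```text
[ 0.37079739 -0.25050103  0.31833702]
```

send_rows(
  commands="85 0.2 -0.98 0 0;85 0.2 -0.98 0 0;85 0.2 -0.98 0 0;85 0.2 -0.98 0 0;85 0.2 -0.98 0 0;85 0.2 -0.98 0 0;85 0.2 -0.98 0 0;85 0.2 -0.98 0 0;85 0.2 -0.98 0 0;85 0.2 -0.98 0 0;85 0.2 -0.98 0 0;85 0.2 -0.98 0 0;85 0.2 -0.98 0 0;85 0.2 -0.98 0 0;85 0.2 -0.98 0 0;85 0.2 -0.98 0 0;85 0.2 -0.98 0 0;85 0.2 -0.98 0 0;85 0.2 -0.98 0 0;85 0.2 -0.98 0 0",
)

```text
t: 15.78
tcp_pos: [0.4487, 0.1437, 0.3133]
tool_rot: [1.0, 0.0, -0.0, 0.0]
force: [1.0, 0.6, 1.0]
finger_gap: 0.991
gripper_force: 0.0
```

send_rows(
  commands="85 0.2 -0.98 0 0;85 0.2 -0.98 0 0;85 0.2 -0.98 0 0;85 0.2 -0.98 0 0;85 0.2 -0.98 0 0;85 0.2 -0.98 0 0;85 0 0 0 -1;85 0 0 0 -1;85 0 0 0 -1;85 0 0 0 -1;85 0 0 0 -1;85 0 0 0 -1;85 0 0 0 -0.16;85 0 0 0 0;85 0 0 0 0",
)

```text
t: 17.03
tcp_pos: [0.4729, 0.2603, 0.3133]
tool_rot: [0.977, 0.213, -0.0, -0.0]
force: [-0.2, 0.5, -0.3]
finger_gap: 0.994
gripper_force: 0.0
```

Run:
```python
from h import *
w=snap('wrist','w5.png'); sc=snap('scene','c5.png'); sd=snap('side','s5.png');st=readout.sense(); print(st['tcp_pos'],st['tool_rot'])
for nm,s in(('w',w),('sc',sc),('sd',sd)):
  hsv=cv2.cvtColor(s['pixels'],cv2.COLOR_RGB2HSV); H,S,V=hsv[...,0],hsv[...,1],hsv[...,2]
  for c,m in(('red',((H<5)|(H>173))&(S>170)&(V>90)),('yel',(H>20)&(H<32)&(S>170)&(V>110)),('or',(H>7)&(H<19)&(S>200)&(V>140))):
    n,l,st_,ce=cv2.connectedComponentsWithStats(m.astype('u1'))
    print(nm,c,[(st_[i].tolist(),ce[i].round(1).tolist()) for i in range(1,n) if st_[i,4]>(60 if nm=='w' else 25)])
a=cv2.imread('pics/w5.png');b=cv2.imread('pics/c5.png')[180:360,200:440]
cv2.imwrite('pics/v5.png',cv2.resize(np.hstack([a,cv2.resize(b,(560,420))]),(800,300)))
```

```text
[0.47305523 0.26031767 0.31330116] [ 9.76971385e-01  2.13370354e-01 -6.73116694e-05 -1.15812459e-05]
w red [([361, 21, 20, 17, 180], [370.3, 30.0]), ([525, 28, 20, 18, 143], [534.8, 36.6]), ([523, 53, 34, 17, 283], [541.3, 61.3]), ([517, 73, 29, 13, 256], [531.5, 78.4]), ([135, 124, 20, 29, 390], [144.4, 136.7]), ([181, 125, 14, 28, 304], [187.2, 137.1]), ([433, 243, 50, 45, 868], [451.7, 263.7])]
w yel [([244, 126, 13, 28, 264], [250.0, 138.6]), ([287, 127, 13, 28, 261], [292.7, 139.6]), ([469, 303, 25, 20, 261], [480.4, 312.8])]
w or [([447, 95, 19, 12, 147], [456.4, 101.0]), ([196, 169, 20, 27, 235], [205.5, 184.1])]
sc red []
sc yel []
sc or []
sd red [([0, 0, 70, 33, 842], [42.0, 11.5]), ([252, 180, 19, 10, 46], [262.6, 185.6]), ([369, 205, 11, 6, 27], [373.7, 207.4]), ([1, 241, 30, 32, 159], [17.9, 256.1]), ([279, 244, 23, 13, 147], [289.7, 251.4]), ([167, 264, 20, 20, 158], [175.8, 273.4]), ([66, 266, 14, 4, 27], [72.6, 267.4]), ([41, 272, 13, 6, 54], [47.2, 274.4]), ([80, 289, 14, 14, 42], [87.2, 295.6]), ([71, 302, 28, 11, 127], [84.7, 308.7]), ([12, 307, 7, 6, 30], [15.4, 309.4]), ([7, 322, 7, 17, 50], [10.0, 330.2]), ([27, 325, 12, 13, 54], [32.5, 330.5])]
sd yel [([190, 243, 10, 10, 54], [194.4, 247.8]), ([319, 242, 7, 7, 30], [321.9, 245.0]), ([185, 253, 9, 8, 50], [188.6, 256.5])]
sd or [([200, 264, 7, 23, 129], [203.2, 275.2])]
```

View pics/v5.png

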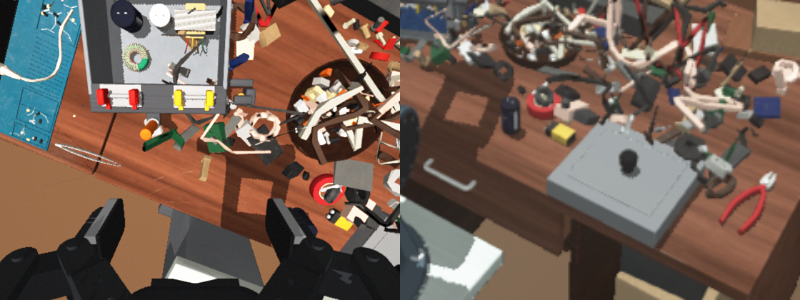

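The left half shows the open tote with red jaws at about wrist (145,137) and (187,137), yellow jaws at (250,139) and (293,140), and the post top near (209,190). The right half shows the lid lying flat on the bench with nothing disturbed.

Run:
```python
from h import *
w=load('w5.png'); st=readout.sense(); Rm=R.from_quat(st['tool_rot']).as_matrix()
hsv=cv2.cvtColor(w['pixels'],cv2.COLOR_RGB2HSV); print(hsv[135,130:200,2].tolist()); print(hsv[137,240:304,2].tolist())
print(hsv[120:158,140,2].tolist()); 
f=lambda p,z:(Rm.T@(ray(w,p,z)-st['tcp_pos']).T).T
print('tool-frame red outer',f([[135,139],[194,139]],.124),'yel',f([[244,140],[300,140]],.124))
print('rows',f([[250,126],[250,154]],.124))
for z in(.12,.126): print('post',ray(w,[209,191],z),ray(w,[207,189],z))
print('rim? tote front corners',f([[132,155],[315,155]],.1))
```

```text
[119, 120, 119, 120, 119, 153, 251, 255, 254, 254, 254, 254, 255, 251, 224, 137, 97, 96, 101, 97, 105, 115, 129, 195, 220, 233, 235, 234, 233, 233, 233, 234, 233, 234, 235, 235, 235, 236, 235, 236, 237, 238, 237, 239, 239, 239, 240, 240, 240, 240, 246, 253, 254, 254, 254, 254, 254, 255, 248, 190, 140, 152, 154, 151, 123, 120, 131, 162, 104, 57]
[119, 173, 213, 238, 247, 254, 255, 255, 255, 255, 255, 255, 255, 241, 158, 114, 115, 114, 147, 213, 225, 226, 225, 226, 227, 227, 228, 227, 228, 228, 229, 229, 229, 229, 230, 231, 230, 231, 232, 231, 232, 231, 232, 233, 233, 233, 234, 231, 189, 251, 255, 255, 255, 255, 255, 255, 255, 254, 236, 181, 209, 174, 91, 102]
[242, 243, 243, 234, 193, 227, 255, 255, 254, 254, 254, 254, 254, 254, 254, 254, 254, 254, 254, 254, 254, 254, 253, 253, 254, 254, 226, 119, 114, 112, 110, 109, 116, 115, 113, 112, 99, 107]
tool-frame red outer [[ 0.04317562 -0.12475902  0.18930211]
 [ 0.04315915 -0.07064492  0.18929933]] yel [[ 0.04223988 -0.02480593  0.18929709]
 [ 0.0422242   0.02661096  0.18929445]]
rows [[ 0.0547658  -0.01903338  0.18929521]
 [ 0.02938999 -0.01956774  0.18929845]]
post [[0.44117703 0.31230384 0.12      ]] [[0.4422448  0.31480368 0.12      ]]
post [[0.44313315 0.31195045 0.126     ]] [[0.44418135 0.31440447 0.126     ]]
rim? tote front corners [[ 0.0245486  -0.1391165   0.2133052 ]
 [ 0.0244908   0.04383897  0.21329581]]
```

send_rows(
  commands="85 0.34 -0.73 0.5 0;85 0.34 -0.73 0.5 0;85 0.34 -0.73 0.5 0;85 0.34 -0.73 0.5 0;85 0.34 -0.73 1 0;85 0.34 -0.73 1 0;85 0.34 -0.73 1 0;85 0 0 1 0;85 0 0 0.5 0;85 0 0 0 0;85 0 0 0 0",
  grip_force=30,
)

```text
t: 18.1
tcp_pos: [0.4737, 0.3727, 0.1832]
tool_rot: [0.977, 0.213, -0.0, 0.0]
force: [0.3, -0.1, 0.4]
finger_gap: 0.992
gripper_force: 0.0
```

```bash
cat > jaw.py <<'E'
from h import *
import sys
def jaws(w,c):
  hsv=cv2.cvtColor(w['pixels'],cv2.COLOR_RGB2HSV); H,S,V=[hsv[...,i].astype(int) for i in range(3)]
  m=((((H<6)|(H>172)) if c=='red' else (H>20)&(H<33))&(S>170)&(V>235)).astype('u1')
  n,l,s,ce=cv2.connectedComponentsWithStats(m)
  return [s[i] for i in range(1,n) if s[i,4]>120]
if __name__=='__main__':
  w=snap('wrist',sys.argv[1]); st=readout.sense(); Rm=R.from_quat(st['tool_rot']).as_matrix(); print(st['tcp_pos'])
  for c in('red','yel'):
    for b in jaws(w,c):
      P=ray(w,[[b[0],b[1]],[b[0]+b[2],b[1]+b[3]]],.124); print(c,b.tolist(),((P-st['tcp_pos'])@Rm).round(4).tolist())
E
python3 jaw.py w6.png
```

```text
[0.47437298 0.37297519 0.18409234]
red [233, 225, 12, 21, 225] [[0.0076, -0.0221, 0.0601], [-0.006, -0.0153, 0.0601]]
yel [398, 227, 15, 25, 263] [[0.0063, 0.0761, 0.0601], [-0.01, 0.0872, 0.0601]]
yel [465, 228, 16, 22, 270] [[0.0057, 0.1161, 0.0601], [-0.0087, 0.1284, 0.0601]]
```

Run:
```python
from h import *
w=load('w6.png');hsv=cv2.cvtColor(w['pixels'],cv2.COLOR_RGB2HSV).astype(int)
for v in (232,245): print(v,[ (u,*hsv[v,u].tolist()) for u in range(222,330,3)])
for u in (238,310): print(u,[ (v,*hsv[v,u].tolist()) for v in range(205,285,4)])
```

```text
232 [(222, 165, 5, 95), (225, 150, 3, 89), (228, 60, 8, 61), (231, 1, 148, 155), (234, 1, 221, 246), (237, 1, 220, 250), (240, 1, 220, 249), (243, 1, 220, 250), (246, 1, 231, 199), (249, 3, 59, 99), (252, 11, 21, 99), (255, 8, 17, 181), (258, 11, 14, 197), (261, 12, 13, 195), (264, 12, 17, 197), (267, 8, 15, 204), (270, 15, 19, 191), (273, 12, 16, 205), (276, 14, 14, 198), (279, 8, 14, 206), (282, 12, 16, 206), (285, 12, 16, 209), (288, 13, 15, 209), (291, 13, 15, 209), (294, 10, 14, 212), (297, 11, 15, 137), (300, 0, 219, 107), (303, 0, 223, 242), (306, 1, 225, 146), (309, 0, 226, 147), (312, 1, 237, 144), (315, 1, 215, 126), (318, 0, 10, 77), (321, 165, 11, 47), (324, 120, 11, 47), (327, 150, 11, 45)]
245 [(222, 150, 16, 49), (225, 10, 16, 47), (228, 30, 6, 46), (231, 0, 79, 55), (234, 1, 232, 133), (237, 0, 224, 149), (240, 1, 231, 235), (243, 1, 229, 148), (246, 1, 229, 126), (249, 1, 229, 148), (252, 12, 12, 109), (255, 15, 18, 111), (258, 13, 16, 111), (261, 17, 21, 111), (264, 15, 14, 110), (267, 17, 21, 110), (270, 8, 18, 111), (273, 12, 21, 122), (276, 10, 14, 222), (279, 14
[... 441 characters left out ...]
230, 240), (229, 1, 223, 250), (233, 1, 221, 249), (237, 1, 224, 249), (241, 1, 224, 249), (245, 1, 232, 154), (249, 0, 220, 146), (253, 2, 202, 121), (257, 8, 145, 109), (261, 9, 172, 154), (265, 9, 165, 148), (269, 9, 163, 149), (273, 9, 165, 144), (277, 8, 159, 160), (281, 9, 165, 161)]
310 [(205, 175, 13, 117), (209, 16, 13, 219), (213, 18, 15, 223), (217, 0, 235, 115), (221, 0, 218, 131), (225, 1, 227, 194), (229, 1, 229, 149), (233, 0, 229, 145), (237, 1, 229, 147), (241, 1, 239, 143), (245, 1, 221, 148), (249, 1, 230, 145), (253, 1, 239, 140), (257, 160, 15, 52), (261, 9, 131, 115), (265, 11, 231, 115), (269, 10, 239, 110), (273, 10, 225, 110), (277, 10, 243, 103), (281, 14, 203, 93)]
```

Run:
```python
from h import *
w=load('w6.png');st=readout.sense(); Rm=R.from_quat(st['tool_rot']).as_matrix()
print(((ray(w,[[273.7,237],[231.5,220],[316,254]],.124)-st['tcp_pos'])@Rm).round(4))
```

```text
[[-0.0001  0.0021  0.0601]
 [ 0.0107 -0.0229  0.0601]
 [-0.0114  0.028   0.0601]]
```

Red catch is centred to within 2 mm. I'll descend and squeeze.

send_rows(
  commands="85 0 0.08 0.8 0;85 0 0 0.8 0;85 0 0 0.8 0;85 0 0 0.6 0;85 0 0 0.35 0;85 0 0 0.2 0;70 0 0 0 0;60 0 0 0 0;50 0 0 0 0;40 0 0 0 0;30 0 0 0 0;20 0 0 0 0;15 0 0 0 0;15 0 0 0 0;15 0 0 0 0;15 0 0 0 0;15 0 0 0 0",
  grip_force=40,
)

```text
t: 19.57
tcp_pos: [0.4751, 0.3729, 0.1142]
tool_rot: [0.977, 0.213, 0.001, -0.001]
force: [-1.5, 1.8, 8.6]
finger_gap: 0.283
gripper_force: 40.2
```

send_rows(
  commands="30 0 0 0 0;45 0 0 0 0;60 0 0 0 0;85 0 0 0 0;85 0 0 0 0;85 0 0 -0.5 0;85 0 0 -1 0;85 0 0 -1 0;85 0 0 -1 0;85 0 0.5 0 0;85 0 0.9 0 0;85 0 0.9 0 0;85 0 0.9 0 0;85 0 0.9 0 0;85 0 0.9 0 0;85 0 0 0 0;85 0 0 0 0",
)

```text
t: 20.98
tcp_pos: [0.5165, 0.2797, 0.1821]
tool_rot: [0.977, 0.213, -0.0, -0.0]
force: [-0.6, 0.0, -0.3]
finger_gap: 0.994
gripper_force: 0.0
```

Run:
```python
from h import *
w=snap('wrist','w7.png');st=readout.sense();print(st['tcp_pos'],st['finger_gap']); Rm=R.from_quat(st['tool_rot']).as_matrix()
hsv=cv2.cvtColor(w['pixels'],cv2.COLOR_RGB2HSV).astype(int);H,S,V=hsv[...,0],hsv[...,1],hsv[...,2]
for c,m in(('red',((H<6)|(H>172))&(S>150)&(V>60)),('yel',(H>20)&(H<33)&(S>150)&(V>60)),('or',(H>7)&(H<19)&(S>200)&(V>120))):
  n,l,s,ce=cv2.connectedComponentsWithStats(m.astype('u1'))
  for i in range(1,n):
    if s[i,4]>200 and s[i,1]<330: 
      b=s[i]; print(c,b.tolist(),((ray(w,[[b[0],b[1]],[b[0]+b[2],b[1]+b[3]]],.124)-st['tcp_pos'])@Rm)[:,:2].round(4).tolist())
```

```text
[0.51604513 0.28038624 0.18211855] 0.9965972395244823
red [393, 54, 29, 22, 369] [[0.1014, 0.0633], [0.091, 0.0794]]
red [82, 215, 57, 41, 1893] [[0.0152, -0.1093], [-0.0113, -0.0792]]
yel [227, 217, 21, 41, 703] [[0.0139, -0.0245], [-0.0127, -0.0128]]
yel [292, 218, 20, 41, 695] [[0.0133, 0.0137], [-0.0134, 0.0264]]
or [510, 156, 28, 15, 272] [[0.0496, 0.1338], [0.0412, 0.1514]]
or [172, 260, 25, 61, 633] [[-0.014, -0.0593], [-0.058, -0.0471]]
```

Red is squeezed shut (the jaws now read as one 30 mm blob) and yellow is centred. Squeezing yellow now.

send_rows(
  commands="85 -0.05 0.04 0.8 0;85 0 0 0.8 0;85 0 0 0.8 0;85 0 0 0.6 0;85 0 0 0.2 0;85 0 0 0.2 0;70 0 0 0 0;60 0 0 0 0;50 0 0 0 0;40 0 0 0 0;30 0 0 0 0;20 0 0 0 0;15 0 0 0 0;15 0 0 0 0;15 0 0 0 0;15 0 0 0 0;15 0 0 0 0",
)

```text
t: 22.45
tcp_pos: [0.5158, 0.2815, 0.1163]
tool_rot: [0.977, 0.213, 0.001, -0.002]
force: [-2.5, 5.1, 9.0]
finger_gap: 0.28
gripper_force: 40.2
```

send_rows(
  commands="30 0 0 0 0;45 0 0 0 0;60 0 0 0 0;60 0 0 -0.5 0;60 0 0 -1 0;60 0 0 -1 0;60 0 0 -1 0;85 0 0 -0.6 0;85 -1 0 0 0;85 -1 0 0 0;85 -1 0 0 0;85 -1 0 0 0;85 -1 0 0 0;85 0 0 0 0;85 0 0 0 0",
)

```text
t: 23.7
tcp_pos: [0.4245, 0.2376, 0.1969]
tool_rot: [0.977, 0.214, 0.0, 0.0]
force: [0.7, -0.7, -0.8]
finger_gap: 0.991
gripper_force: 0.0
```

Run:
```python
from h import *
w=snap('wrist','w8.png');st=readout.sense();print(st['tcp_pos'],st['finger_gap']); Rm=R.from_quat(st['tool_rot']).as_matrix()
hsv=cv2.cvtColor(w['pixels'],cv2.COLOR_RGB2HSV).astype(int);H,S,V=hsv[...,0],hsv[...,1],hsv[...,2]
for c,m in(('red',((H<6)|(H>172))&(S>150)&(V>60)),('yel',(H>20)&(H<33)&(S>150)&(V>60)),('or',(H>7)&(H<20)&(S>200)&(V>120))):
  n,l,s,ce=cv2.connectedComponentsWithStats(m.astype('u1'))
  for i in range(1,n):
    if s[i,4]>200 and s[i,1]<330: 
      b=s[i]; print(c,b.tolist(),((ray(w,[[b[0],b[1]],[b[0]+b[2],b[1]+b[3]]],.124)-st['tcp_pos'])@Rm)[:,:2].round(4).tolist())
```

```text
[0.42580148 0.2379928  0.19696706] 0.992253117819999
red [64, 42, 64, 54, 2408] [[0.1073, -0.1114], [0.0796, -0.0805]]
red [487, 238, 71, 63, 1909] [[-0.0073, 0.1396], [-0.0542, 0.1976]]
yel [245, 45, 20, 53, 781] [[0.1058, -0.0137], [0.0785, -0.0031]]
yel [275, 46, 20, 53, 773] [[0.1053, 0.0025], [0.078, 0.014]]
yel [534, 321, 26, 26, 426] [[-0.0704, 0.185], [-0.0925, 0.2091]]
or [525, 22, 30, 20, 311] [[0.117, 0.1354], [0.1074, 0.1539]]
or [147, 129, 48, 34, 743] [[0.0614, -0.0718], [0.0414, -0.0453]]
```

View pics/w8.png

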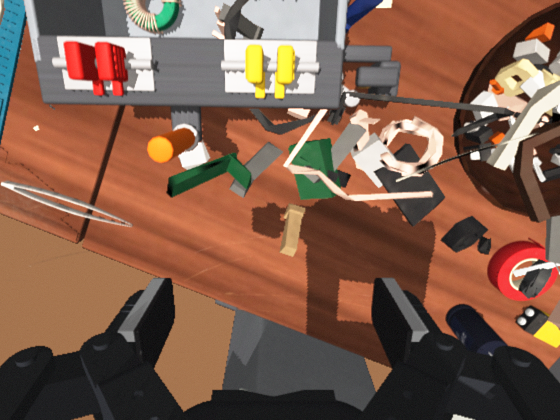

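Both catches are shut: the red jaws merge at about (95,62) and the yellow ones sit at (255,65) and (285,65), 28 mm over their outer faces. The post top is at (160,149), which gives world (0.444, 0.317) and agrees with the earlier triangulation. Next I grasp the post.

send_rows(
  commands="85 0.62 -0.81 0 0;85 0.62 -0.81 0 0;85 0.62 -0.81 0 0;85 0.62 -0.81 0 0;85 0 0 0 0;85 0 0 0.9 0;85 0 0 1 0;85 0 0 1 0;85 0 0 1 0;85 0 0 0.7 0;85 0 0 0.35 0;70 0 0 0 0;55 0 0 0 0;40 0 0 0 0;25 0 0 0 0;10 0 0 0 0;8 0 0 0 0;8 0 0 0 0;8 0 0 0 0;8 0 0 0 0",
  grip_force=60,
)

```text
t: 25.42
tcp_pos: [0.4421, 0.3187, 0.0984]
tool_rot: [0.977, 0.214, 0.0, -0.001]
force: [-3.7, 3.3, 5.9]
finger_gap: 0.169
gripper_force: 58.4
```

send_rows(
  commands="8 -0.18 0.08 0 -0.5;8 -0.18 0.08 0 -0.5;8 -0.18 0.08 0 -0.5;8 -0.18 0.08 0 -0.5;8 -0.18 0.08 0 -0.5;8 -0.18 0.08 0 -0.5;8 -0.18 0.08 0 -0.5;8 -0.18 0.08 0 -0.5;8 0 0 0 0;8 0 0 0 0",
)

```text
t: 26.25
tcp_pos: [0.4237, 0.2929, 0.0984]
tool_rot: [0.938, 0.347, -0.0, -0.001]
force: [-5.1, 5.4, 5.0]
finger_gap: 0.171
gripper_force: 58.9
```

send_rows(
  commands="8 -0.27 0.12 0 -0.75;8 -0.27 0.12 0 -0.75;8 -0.27 0.12 0 -0.75;8 -0.27 0.12 0 -0.75;8 -0.27 0.12 0 -0.75;8 -0.27 0.12 0 -0.75;8 -0.27 0.12 0 -0.75;8 -0.27 0.12 0 -0.75;8 -0.27 0.12 0 -0.75;8 -0.27 0.12 0 -0.75;8 -0.27 0.12 0 -0.75;8 -0.27 0.12 0 -0.75;8 0 0 0 0;8 0 0 0 0",
)

```text
t: 27.42
tcp_pos: [0.4123, 0.2217, 0.0984]
tool_rot: [0.784, 0.621, -0.002, -0.0]
force: [-3.9, -4.1, 9.1]
finger_gap: 0.167
gripper_force: 59.5
```

send_rows(
  commands="8 -0.27 0.12 0 -0.75;8 -0.27 0.12 0 -0.75;8 -0.27 0.12 0 -0.75;8 -0.27 0.12 0 -0.75;8 -0.27 0.12 0 -0.75;8 -0.27 0.12 0 -0.75;8 -0.27 0.12 0 -0.75;8 -0.27 0.12 0 -0.75;8 -0.18 0.08 0 -0.5;8 -0.18 0.08 0 -0.5;8 -0.09 0.04 0 -0.25;8 0 0 0 0;8 0 0 0 0;8 0 0 0 0;8 0 0 0 0;8 0 0 0 0;8 0 0 0 0",
)

```text
t: 28.83
tcp_pos: [0.4342, 0.1703, 0.0983]
tool_rot: [0.604, 0.797, -0.002, -0.002]
force: [-5.6, -3.7, 10.5]
finger_gap: 0.17
gripper_force: 59.7
```

Run:
```python
from h import *
snap('side','s9.png'); snap('scene','c9.png'); st=readout.sense();print(st['tcp_pos'],st['finger_gap'],st['gripper_force'],st['force'])
d=st['tcp_pos'][:2]-[.527,.238];print(np.hypot(*d),np.degrees(np.arctan2(d[1],d[0]))%360-136)
a=cv2.imread('pics/s9.png')[180:380,60:340]; b=cv2.imread('pics/c9.png')[140:360,180:460]
cv2.imwrite('pics/v9.png',np.hstack([cv2.resize(a,(420,300)),cv2.resize(b,(380,300))]))
```

```text
[0.43421802 0.17029678 0.09832662] 0.17077746228904694 59.72942233085632 [-6.43319392 -3.02818399 10.48513793]
0.11485739806303762 80.11831111795854
```

View pics/v9.png

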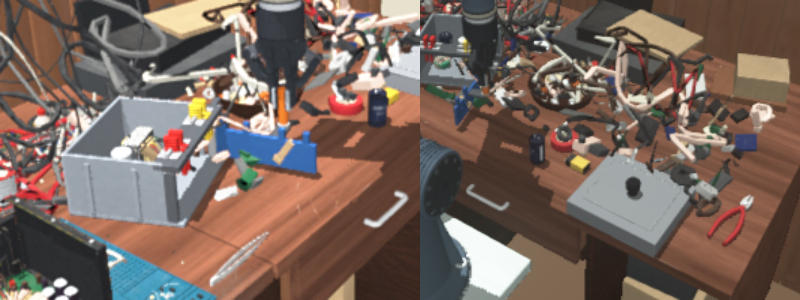

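The picture shows the blue gate swung out about square to the tote's front (around 1.4 rad), with the post held at about (283,105). Both catches are still shut, the lid lies flat at about (630,200), and the bystanders are in place.

```bash
python3 -c "
from station import sign_off; print(sign_off())"
```

```text
the job is handed in; nothing more can be done
None
```

The job is handed in with the lid flat on the bench, red then yellow squeezed shut, the gate held open by its post at about 1.4 rad, and no bystander visibly moved; the sign-off gave no verdict.

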